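# Heft the stone blanks and stack them heaviest first

## Task

The three dusty grey stone blanks look alike but weigh differently, which only hefting will tell. Stack all three one on another in the blue stacking frame, each flat and square between its two uprights: the heaviest at the bottom, the lightest on top. Set each stone down, never drop it, let go of the stack, and leave the tools lying about where they are.

Things in the scene. Friction and masses are not known exactly. Their poses are not given: they have to be found in the camera images.
- frame: blue steel frame fixed to the bench; origin at its underside's centre. Base 170 (x) by 86 (y) by 10 mm; stones go on its top, their length along x. At each x end an upright 44 mm wide (y): inner faces at x = +-63 mm up to 120 mm above the origin, then a lip flaring outward to 142 mm high, x +-80 mm. Long sides (+-y) are open for fingers. Three stones in it reach 142 mm
- stone_1: one of three look-alike dusty grey stone blanks, 110 (x) by 52 (y) by 44 (z) mm, edges rounded 3 mm, lying flat on the bench at the start; origin at the centre of its underside, x along its length. Solid. One of the three weighs 0.64 to 0.80 kg, one 0.37 to 0.47 kg, one 0.16 to 0.20 kg; neither looks nor number tell which
- stone_2: one of three look-alike dusty grey stone blanks, 110 (x) by 52 (y) by 44 (z) mm, edges rounded 3 mm, lying flat on the bench at the start; origin at the centre of its underside, x along its length. Solid. One of the three weighs 0.64 to 0.80 kg, one 0.37 to 0.47 kg, one 0.16 to 0.20 kg; neither looks nor number tell which
- stone_3: one of three look-alike dusty grey stone blanks, 110 (x) by 52 (y) by 44 (z) mm, edges rounded 3 mm, lying flat on the bench at the start; origin at the centre of its underside, x along its length. Solid. One of the three weighs 0.64 to 0.80 kg, one 0.37 to 0.47 kg, one 0.16 to 0.20 kg; neither looks nor number tell which
- ear_defenders: yellow ear defenders with black headband, about 190 by 160 by 72 mm; not part of the job; origin on its underside
- mallet: dark steel mason's mallet lying down, head 100 mm long and 90 mm thick, wooden handle 130 mm; not part of the job; origin on its underside
- chisel_a: dark steel stone chisel, 215 by 26 by 14 mm; not part of the job; origin on its underside
- chisel_b: red stone chisel, 215 by 26 by 14 mm; not part of the job; origin on its underside
- dust_brush: hand brush, about 200 mm long; not part of the job; origin on its underside
- tape_measure: orange tape measure, 66 by 66 by 38 mm; not part of the job; origin on its underside

How it is judged:
On the way, in this order (a step that is already met when the one before it is completed fails the run):
1. the heaviest stone alone lies flat on the frame's floor between the uprights, let go (((z of stone_1 in the frame of frame between 0.004 and 0.016 m and horizontal distance between stone_1 and frame below 0.019 m and contact force between stone_1 and frame above 5.4 N and contact force between stone_1 and stone_2 below 0.3 N and contact force between stone_1 and stone_3 below 0.3 N) or (z of stone_2 in the frame of frame between 0.004 and 0.016 m and horizontal distance between stone_2 and frame below 0.019 m and contact force between stone_2 and frame above 5.4 N and contact force between stone_2 and stone_1 below 0.3 N and contact force between stone_2 and stone_3 below 0.3 N) or (z of stone_3 in the frame of frame between 0.004 and 0.016 m and horizontal distance between stone_3 and frame below 0.019 m and contact force between stone_3 and frame above 5.4 N and contact force between stone_3 and stone_1 below 0.3 N and contact force between stone_3 and stone_2 below 0.3 N)) and contact force between the fingers and stone_1 below 0.3 N and contact force between the fingers and stone_2 below 0.3 N and contact force between the fingers and stone_3 below 0.3 N), for 0.2 s.
2. the middle-weight stone lies flat on the heaviest, let go, nothing on it yet (((z of stone_1 in the frame of frame between 0.004 and 0.016 m and horizontal distance between stone_1 and frame below 0.019 m and contact force between stone_1 and frame above 8.2 N) or (z of stone_2 in the frame of frame between 0.004 and 0.016 m and horizontal distance between stone_2 and frame below 0.019 m and contact force between stone_2 and frame above 8.2 N) or (z of stone_3 in the frame of frame between 0.004 and 0.016 m and horizontal distance between stone_3 and frame below 0.019 m and contact force between stone_3 and frame above 8.2 N)) and ((z of stone_1 in the frame of frame between 0.048 and 0.06 m and horizontal distance between stone_1 and frame below 0.019 m) or (z of stone_2 in the frame of frame between 0.048 and 0.06 m and horizontal distance between stone_2 and frame below 0.019 m) or (z of stone_3 in the frame of frame between 0.048 and 0.06 m and horizontal distance between stone_3 and frame below 0.019 m)) and (contact force between stone_1 and stone_2 between 2.8 and 5 N or contact force between stone_1 and stone_3 between 2.8 and 5 N or contact force between stone_2 and stone_3 between 2.8 and 5 N) and contact force between the fingers and stone_1 below 0.3 N and contact force between the fingers and stone_2 below 0.3 N and contact force between the fingers and stone_3 below 0.3 N), for 0.2 s.
At the end, for the whole second after the job is handed in: All three stones rest, released, flat and square in the frame (12 mm in x, 15 mm in y, 0.17 rad), each at its level within 6 mm: heaviest lowest, lightest on top, which shows in how hard they press on one another (under 7.2 N below the middle one, under 2.8 N below the top one) (x of stone_1 in the frame of frame between -0.012 and 0.012 m and x of stone_2 in the frame of frame between -0.012 and 0.012 m and x of stone_3 in the frame of frame between -0.012 and 0.012 m and y of stone_1 in the frame of frame between -0.015 and 0.015 m and y of stone_2 in the frame of frame between -0.015 and 0.015 m and y of stone_3 in the frame of frame between -0.015 and 0.015 m and angle between the x axis of each of stone_1, stone_2, stone_3 and the x axis of frame, either way round below 0.17 rad and angle between each of stone_1, stone_2, stone_3's own z axis and vertical below 0.08 rad and contact force between the fingers and stone_1 below 0.3 N and contact force between the fingers and stone_2 below 0.3 N and contact force between the fingers and stone_3 below 0.3 N and linear speed of each of stone_1, stone_2, stone_3 below 0.02 m/s and (z of stone_1 in the frame of frame between 0.004 and 0.016 m or z of stone_2 in the frame of frame between 0.004 and 0.016 m or z of stone_3 in the frame of frame between 0.004 and 0.016 m) and (z of stone_1 in the frame of frame between 0.048 and 0.06 m or z of stone_2 in the frame of frame between 0.048 and 0.06 m or z of stone_3 in the frame of frame between 0.048 and 0.06 m) and ((z of stone_1 in the frame of frame between 0.092 and 0.104 m and contact force between stone_1 and stone_2 below 2.8 N and contact force between stone_1 and stone_3 below 2.8 N) or (z of stone_2 in the frame of frame between 0.092 and 0.104 m and contact force between stone_2 and stone_1 below 2.8 N and contact force between stone_2 and stone_3 below 2.8 N) or (z of stone_3 in the frame of frame between 0.092 and 0.104 m and contact force between stone_3 and stone_1 below 2.8 N and contact force between stone_3 and stone_2 below 2.8 N)) and contact force between stone_1 and stone_2 below 7.2 N and contact force between each of stone_1, stone_2 and stone_3 below 7.2 N); the robot touches nothing.
It fails at once if a stone is dropped (moves at over 0.5 m/s with no finger on it: a fall of some 13 mm) ((linear speed of stone_1 above 0.5 m/s and contact force between the fingers and stone_1 below 0.05 N) or (linear speed of stone_2 above 0.5 m/s and contact force between the fingers and stone_2 below 0.05 N) or (linear speed of stone_3 above 0.5 m/s and contact force between the fingers and stone_3 below 0.05 N)).
It fails at once if a tool lying about is shifted by over 30 mm (distance of any of ear_defenders, mallet, chisel_a, chisel_b, dust_brush, tape_measure from where it was at the start of the episode above 0.03 m).
It also fails if it takes over 72 s, if anything falls off the work surface, if the arm or the gripper's body presses on something with over 40 N, if the wrist force passes 120 N, or if a joint passes its speed limit or range.

## Robot

A 6-joint arm with a two-finger parallel gripper is mounted at the origin on the work surface. World frame = base frame: x ahead of the robot, y to its left, z up, the work surface at z = 0. Lengths are in m, angles in rad, forces in N, time in s.
With the tool pointing down it reaches from about 0.35 to 0.975 m from the base axis. Payload 4.9 kg.
Tool frame: the origin (TCP) lies between the finger pads; the fingertips stand 14 mm ahead of it and the grasp point (between the pads) lies 5 mm behind it (manip.tcp_to_tips is the distance from the TCP to the fingertips, in m); z points along the fingers, y is the line along which they close (so a half turn about z gives the same grasp; the last joint's range is limited). The gripper opens to 85 mm and grips with 20 to 120 N. Pads are 22 mm wide; open, the fingers measure 114 mm over their backs; the gripper's body (76 mm by 85 mm) begins 54 mm behind the grasp point. The pads swing forward as they close: fully open they stand 13 mm farther back than shut.
Start: joints at [-1.344, 0.053, 1.613, -0, 1.476, -0.119], TCP at [0.212, -0.588, 0.245] pointing down, gripper open.
Joint ranges: [-3.01, 3.01], [-1.01, 2.22], [0.06, 2.58], [-1.02, 4.17], [0.09, 2.62], [-3.14, 3.14]. Speed limits (rad/s): [2.57, 2.57, 3.14, 3.14, 3.14, 3.14].

## Interface

Orientations are given as a unit quaternion [w, x, y, z].
In Python, from plant import manip gives the robot as it stands.
- The arm moves only by the tool servo_tool, never from a script. Its argument "moves" is a list that holds one entry, the list of rows, each a list of 7 numbers: the shift along the tool's x, y, z in mm, then the turn, a rotation vector about the tool's x, y, z in degrees, then the finger opening in mm, from 0 to 85.4. In form: [[[x, y, z, ax, ay, az, fingers], ...]]. A call has 1 to 12 rows; each row shifts and turns the commanded pose from where the row before left it, along the tool's axes as they then stand; what a row does not reach is not made up. A row lasts 1/8 s, in which the tool goes at most 62.5 mm and 10.7 degrees, less where a joint would pass 70% of its speed; a pose out of reach is approached as far as the arm can. A call with a gripper value outside its range is refused whole. The fingers move at their own pace and stop on an object; the grip force is fixed at half the most. Time passes only in rows, so rows that do not move let the fingers close. It gives the time, the measured TCP pose, the force, the opening and the grip force at its end, in the units of the state.
- manip.state(): the state, without advancing time (a new reading comes with each control period).
- manip.grab_frame(name): name is "scene" or "top"; returns a dict with "image" (384x512x3 uint8, blue, green, red), "mtx" (3x3 intrinsics, pixels), "eye" and "rotation" of the camera in the world. Camera axes: x right, y down, z forward; pixel columns grow to the right and rows downward; lengths in m; the calibration is good to about 2 mm. A picture is of the moment at which its call begins. There is no depth.
- manip.job_done(): hands the job in; it is judged then, once.
The state is a dict: "time": time; "joint_pos": joint angles; "joint_vel": joint speeds; "joint_efforts": joint torques, N m; "tool_pos": TCP position; "tool_rot": TCP orientation; "contact_force": force on the tool from outside, world axes, zero at the start; "ft_torque": the same for the moment, N m; "gripper_width": opening from 0.0 (shut) to 1.0 (fully open); "grasp_force": force on a finger pad.
Only numpy, scipy, OpenCV 4.12 (cv2) and the standard library are available. Lean on these libraries where they do the work, as an engineer would, in place of code of your own. Each camera call takes 0.05 s, during which the arm holds its last target. There are 200 camera calls.

## Working session

There is one attempt and no reset: what is moved stays moved. The work goes in short steps, Python scripts to look and compute and a tool call to move; the robot and the scene stay as the last step left them, time stands still between calls to the robot, and variables do not carry over. Pictures are saved under pics/ and viewed, at most 10 in all, crops included, and the job is handed in when it is done.

Besides the shell and the picture viewer there is one more tool, called after ">>>" as name(argument=value, ...) on one line, values as JSON. servo_tool: Moves the arm, as the interface text tells. Its arguments: {"type":"object","properties":{"moves":{"type":"array"}},"required":["moves"]}

```bash
ls; mkdir -p pics
python3 - <<'E'
from plant import manip
import cv2,numpy as np,pickle
for n in("top","scene"):
    f=manip.grab_frame(n); pickle.dump(f,open(f"{n}.pkl","wb"))
    cv2.imwrite(f"pics/{n}0.png",f["image"])
    print(n,f["mtx"].round(1).tolist(),f["eye"],np.round(f["rotation"],3).tolist())
print(manip.state())
E
```

```text
pics
top [[391.5, 0.0, 249.5], [0.0, 391.5, 195.6], [0.0, 0.0, 1.0]] [ 0.38714202 -0.01515602  1.01465409] [-0.056, 0.711, -0.699, 0.052]
scene [[412.0, 0.0, 256.0], [0.0, 412.0, 192.9], [0.0, 0.0, 1.0]] [ 1.0163139  -0.6197684   0.80172634] [-0.369, 0.875, 0.289, -0.123]
{'time': 0.1, 'joint_pos': array([-1.34398333e+00,  5.33160128e-02,  1.61419373e+00, -4.05434993e-06,
        1.47601850e+00, -1.19003511e-01]), 'joint_vel': array([-0.00149226, -0.00134088, -0.00219474, -0.00196762,  0.00166652,
        0.00062312]), 'joint_efforts': array([ 3.11389640e-04, -3.94899452e+01, -3.71364605e+01, -8.02916747e-05,
        3.88686094e-03, -1.11772377e-05]), 'tool_pos': array([ 0.21172406, -0.58745285,  0.24414821]), 'tool_rot': array([-9.66280908e-04,  9.85088079e-01,  1.72048072e-01, -5.41584600e-05]), 'contact_force': array([-0.07899506, -0.90722603,  0.2048153 ]), 'ft_torque': array([-0.03693169, -0.00076957, -0.01390499]), 'grasp_force': 0.0, 'gripper_width': 1.0002763347303967}
```

View pics/top0.png

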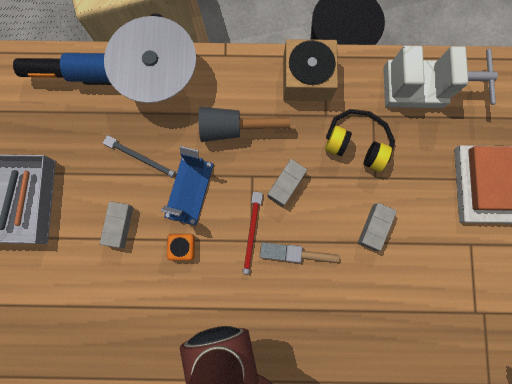

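View pics/scene0.png

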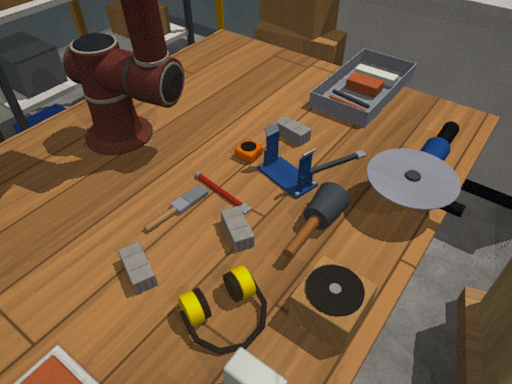

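The top view shows stones near (117,225), (287,184) and (377,228), the frame at (189,187), chisel_a's tip touching its left side, the tape at (181,247) and the mallet head at (220,124). The scene view shows the same stones at (293,130), (237,228) and (138,267), with the frame at (288,165). I'll fit box models to masks in both views.

```bash
cat > fit.py <<'E'
import cv2,numpy as np,pickle
from scipy.spatial.transform import Rotation as R
from scipy.optimize import differential_evolution, minimize
def proj(f,P):
    q=np.array(f["rotation"]);M=R.from_quat(q[[1,2,3,0]]).as_matrix()
    c=(np.asarray(P)-f["eye"])@M; u=c@np.array(f["mtx"]).T
    return u[:,:2]/u[:,2:]
def ray(f,u,v,z):
    q=np.array(f["rotation"]);M=R.from_quat(q[[1,2,3,0]]).as_matrix()
    d=M@np.linalg.solve(f["mtx"],[u,v,1.]); e=np.array(f["eye"]); return e+d*(z-e[2])/d[2]
def box(x0,x1,y0,y1,z0,z1): return np.array([[x,y,z] for x in(x0,x1) for y in(y0,y1) for z in(z0,z1)])
STONE=[box(-.055,.055,-.026,.026,0,.044)]
def up(s):
    return [box(*sorted((s*.063,s*.068)),-.022,.022,0,.12), np.array([[s*x,y,z] for x,z in((.063,.12),(.068,.12),(.08,.142),(.076,.142)) for y in(-.022,.022)])]
FRAME=[box(-.085,.085,-.043,.043,0,.01)]+up(1)+up(-1)
S=4
def sil(f,parts,p,z=0,org=(0,0),shape=None):
    m=np.zeros(shape,np.uint8);c,s=np.cos(p[2]),np.sin(p[2])
    for b in parts:
        w=b@np.array([[c,s,0],[-s,c,0],[0,0,1]])+[p[0],p[1],z]
        h=cv2.convexHull(((proj(f,w)-org+.5)*S-.5).astype(np.float32))
        cv2.fillConvexPoly(m,np.round(h*16).astype(np.int32),255,shift=4)
    return m
def fit(views,parts,p0,z=0,d=.03,a=(-np.pi/2,np.pi/2),maxiter=60):
    # views: list of (frame,mask full res)
    L=[]
    for f,mask in views:
        c=proj(f,[[p0[0],p0[1],.03+z]])[0].astype(int); r=75 if parts is FRAME else 40
        x0,y0=max(c[0]-r,0),max(c[1]-r,0)
        mk=mask[y0:y0+2*r,x0:x0+2*r]; mk=cv2.resize(mk,None,fx=S,fy=S,interpolation=cv2.INTER_LINEAR)
        L.append((f,mk/255.,(x0,y0)))
    def cost(p):
        t=0
        for f,mk,o in L:
            m=sil(f,parts,p,z,o,mk.shape)/255.
            t+=1-np.minimum(m,mk).sum()/np.maximum(m,mk).sum()
        return t/len(L)
    r=differential_evolution(cost,[(p0[0]-d,p0[0]+d),(p0[1]-d,p0[1]+d),a],maxiter=maxiter,popsize=12,seed=1,tol=1e-6)
    return r.x,r.fun
def masks(f):
    h=cv2.cvtColor(f["image"],cv2.COLOR_BGR2HSV); H,Sa,V=cv2.split(h)
    g=((Sa<60)&(V>70)).astype(np.uint8)*255
    b=((H>100)&(H<125)&(Sa>110)).astype(np.uint8)*255
    return g,b
def comp(m,u,v):
    n,l=cv2.connectedComponents(m); k=l[int(v)-4:int(v)+5,int(u)-4:int(u)+5]; k=k[k>0]
    return (l==np.bincount(k).argmax()).astype(np.uint8)*255
E
cat > run0.py <<'E'
from fit import *
T,C=[pickle.load(open(n+".pkl","rb")) for n in("top","scene")]
mt,mc=masks(T),masks(C)
for nm,(u,v),(us,vs) in(("A",(117,225),(293,130)),("B",(287,184),(237,228)),("C",(377,228),(138,267))):
    p0=ray(T,u,v,.04); print(nm,p0.round(3),"scene proj",proj(C,[p0])[0].round())
    a,b=comp(mt[0],u,v),comp(mc[0],us,vs)
    for vv in([(T,a),(C,b)],[(T,a)],[(C,b)]):
        x,c=fit(vv,STONE,p0); print("  ",x[:2].round(4),np.degrees(x[2]).round(1),round(c,3))
p0=ray(T,189,187,.02);print("F",p0,proj(C,[p0]))
for vv in([(T,mt[1]),(C,mc[1])],[(T,mt[1])],[(C,mc[1])]):
    x,c=fit(vv,FRAME,p0); print("  ",x[:2].round(4),np.degrees(x[2]).round(1),round(c,3))
for n,u,v,z in(("tape",181,247,.038),("malletheadL",200,124,.09),("mallhead",220,124,.09),("mallhead bottomright",240,138,.06),("chis tip",172,175,.01),("redtop",258,195,.014),("brush",262,250,.03),("earL",338,140,.07)): print(n,ray(T,u,v,z).round(3))
E
python3 run0.py
```

```text
A [0.457 0.321 0.04 ] scene proj [291. 126.]
   [0.4585 0.3287] -7.2 0.362
   [0.4591 0.3294] -9.5 0.237
   [0.4539 0.3245] -2.5 0.463
B [ 0.568 -0.103  0.04 ] scene proj [235. 221.]
   [ 0.5744 -0.1041] -33.2 0.148
   [ 0.5766 -0.1048] -32.1 0.094
   [ 0.5726 -0.1039] -35.1 0.182
C [ 0.46  -0.327  0.04 ] scene proj [137. 259.]
   [ 0.4636 -0.3328] -24.1 0.123
   [ 0.4652 -0.3315] -23.8 0.103
   [ 0.4625 -0.3335] -24.4 0.114
F [0.55959761 0.14804573 0.02      ] [[288.1181667  172.17351169]]
   [0.5536 0.151 ] -12.8 0.209
   [0.555  0.1509] -14.1 0.197
   [0.5539 0.1491] -11.4 0.212
tape [0.405 0.159 0.038]
malletheadL [0.705 0.116 0.09 ]
mallhead [0.706 0.067 0.09 ]
mallhead bottomright [0.68  0.018 0.06 ]
chis tip [0.593 0.196 0.01 ]
redtop [ 0.542 -0.03   0.014]
brush [ 0.402 -0.042  0.03 ]
earL [ 0.676 -0.227  0.07 ]
```

```bash
cat > ov.py <<'E'
from fit import *
def outline(f,items,rois,name,k=5):
    im=cv2.resize(f["image"],None,fx=k,fy=k,interpolation=cv2.INTER_CUBIC)
    for parts,p,z in items:
        c,s=np.cos(p[2]),np.sin(p[2])
        for b in parts:
            w=b@np.array([[c,s,0],[-s,c,0],[0,0,1]])+[p[0],p[1],z]
            q=(proj(f,w)+.5)*k-.5
            for i in range(8):
                for j in range(i):
                    if bin(i^j).count("1")==1: cv2.line(im,*[tuple(int(t) for t in q[n]) for n in(i,j)],(0,255,0) if parts is STONE else (0,255,255),1)
    t=[im[(v-h)*k:(v+h)*k,(u-h)*k:(u+h)*k] for u,v,h in rois]
    t=[cv2.resize(x,(390,290)) if 0 else cv2.resize(x,(295,295)) for x in t]
    cv2.imwrite(name,np.vstack([np.hstack(t[:2]),np.hstack(t[2:])]))
E
python3 - <<'E'
from ov import *
T,C=[pickle.load(open(n+".pkl","rb")) for n in("top","scene")]
d=np.radians
it=[(STONE,(.4591,.3294,d(-9.5)),0),(STONE,(.5766,-.1048,d(-32.1)),0),(STONE,(.4652,-.3315,d(-23.8)),0),(FRAME,(.555,.1509,d(-14.1)),0)]
outline(T,it,[(117,225,32),(287,184,32),(377,228,32),(189,187,45)],"pics/ov1.png")
for f,us in((T,[(117,225),(287,184),(377,228)]),(C,[(293,130),(237,228),(138,267)])):
    h=cv2.cvtColor(f["image"],cv2.COLOR_BGR2HSV)
    for u,v in us: print([h[v+dv,u+du].tolist() for du,dv in((0,0),(-8,8),(8,8),(0,14),(-12,0),(12,0))])
E
```

```text
[[23, 15, 153], [19, 14, 144], [0, 12, 64], [20, 15, 151], [20, 15, 153], [14, 79, 77]]
[[18, 16, 155], [30, 12, 143], [15, 117, 87], [19, 13, 152], [23, 15, 140], [14, 112, 96]]
[[23, 13, 156], [17, 12, 146], [23, 14, 146], [21, 12, 147], [24, 16, 79], [20, 10, 155]]
[[18, 23, 144], [13, 100, 87], [25, 20, 77], [15, 152, 94], [43, 27, 65], [14, 19, 144]]
[[16, 26, 128], [12, 51, 75], [16, 23, 144], [15, 43, 72], [12, 45, 74], [22, 18, 155]]
[[18, 27, 125], [21, 27, 151], [18, 27, 144], [18, 27, 143], [16, 29, 147], [14, 22, 150]]
```

View pics/ov1.png

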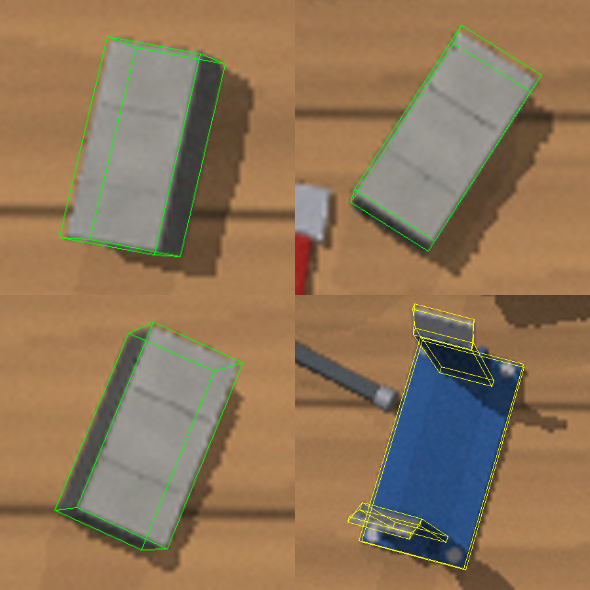

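Overlay: all fits lie on the stones and the frame to within a few mm, with stone A's dark side face missing from the mask. I'll widen the masks and refit.

```bash
python3 - <<'E'
s=open('fit.py').read()
s=s.replace("g=((Sa<60)&(V>70))","g=((Sa<38)&(V>45))").replace("b=((H>100)&(H<125)&(Sa>110))","b=((H>98)&(H<130)&(Sa>80)&(V>30))")
open('fit.py','w').write(s)
E
python3 run0.py | head -16
```

```text
A [0.457 0.321 0.04 ] scene proj [291. 126.]
   [0.4582 0.3271] -8.4 0.161
   [0.4596 0.3281] -8.8 0.092
   [0.4549 0.3238] -4.4 0.201
B [ 0.568 -0.103  0.04 ] scene proj [235. 221.]
   [ 0.5741 -0.1027] -32.7 0.226
   [ 0.574  -0.1031] -32.3 0.077
   [ 0.5554 -0.0846] -34.5 0.337
C [ 0.46  -0.327  0.04 ] scene proj [137. 259.]
   [ 0.464  -0.3326] -23.9 0.199
   [ 0.4647 -0.3312] -24.0 0.089
   [ 0.439  -0.3222] -24.5 0.267
F [0.55959761 0.14804573 0.02      ] [[288.1181667  172.17351169]]
   [0.5541 0.1503] -12.8 0.194
   [0.5546 0.1511] -13.8 0.183
   [0.5542 0.1488] -12.3 0.197
```

>>> servo_tool(moves=[[[40,-20,0,0,0,0,85],[41,-19,0,0,0,0,85],[41,-19,0,0,0,0,85],[41,-19,0,0,0,0,85],[41,-19,0,0,0,0,85],[41,-19,0,0,0,0,85],[40,-20,0,0,0,0,85],[40,-20,20,0,0,9,85],[0,0,40,0,0,9,85],[0,0,40,0,0,9,85],[0,0,30,0,0,9,85],[0,0,14,0,0,8,85]]])

```text
time: 1.6
tool_pos: [0.4637, -0.3306, 0.0981]
tool_rot: [-0.001, 0.977, -0.212, -0.002]
contact_force: [-0.2, 0.3, 0.1]
gripper_width: 0.996
grasp_force: 0.0
```

```bash
cat > go.py <<'E'
import sys,numpy as np
from scipy.spatial.transform import Rotation as R
from plant import manip
P={'A':(.459,.328,-9),'B':(.574,-.103,-32.5),'C':(.4645,-.332,-24),'F':(.5543,.1505,-13.3)}
def st(): return manip.state()
def delta(x,y,z,yaw):
    s=st();q=np.array(s["tool_rot"]);M=R.from_quat(q[[1,2,3,0]])
    f=np.radians(yaw)/2;G=R.from_quat([np.cos(f),np.sin(f),0,0])
    r=(M.inv()*G).as_rotvec(degrees=True)
    d=(np.array([x,y,z])-s["tool_pos"])*1000
    print("t",round(s["time"],2),"pos",s["tool_pos"].round(4),"F",s["contact_force"].round(2),"w",round(s["gripper_width"],3),"grip",round(s["grasp_force"],1))
    print("now-tool delta mm",M.inv().apply(d).round(1),"turn",r.round(2),"| in target axes",G.inv().apply(d).round(1),"q6",np.degrees(s["joint_pos"][5]).round(0))
if len(sys.argv)>1:
    n,z=sys.argv[1],float(sys.argv[2]); delta(P[n][0],P[n][1],z,P[n][2])
E
python3 go.py C 0.025
```

```text
t 1.6 pos [ 0.4637 -0.3306  0.0981] F [-0.22  0.27  0.12] w 0.996 grip 0.0
now-tool delta mm [ 1.7  1.  73.1] turn [-0.09  0.27 -0.45] | in target axes [ 1.3  0.9 73.1] q6 71.0
```

>>> servo_tool(moves=[[[1,1,25,0,0,0,85],[0,0,25,0,0,0,85],[0,0,18,0,0,0,85],[0,0,5,0,0,0,85],[0,0,0,0,0,0,40],[0,0,0,0,0,0,40],[0,0,0,0,0,0,40],[0,0,0,0,0,0,40]]])

```text
time: 2.6
tool_pos: [0.4667, -0.3339, 0.0299]
tool_rot: [0.0, 0.978, -0.21, 0.001]
contact_force: [1.2, 1.9, 5.9]
gripper_width: 0.596
grasp_force: 67.8
```

>>> servo_tool(moves=[[[0,0,-10,0,0,0,40],[0,0,-20,0,0,0,40],[0,0,-20,0,0,0,40],[0,0,0,0,0,0,40],[0,0,0,0,0,0,40],[0,0,0,0,0,0,40]]])

```text
time: 3.35
tool_pos: [0.4649, -0.3328, 0.0772]
tool_rot: [-0.001, 0.978, -0.21, -0.001]
contact_force: [-1.3, 0.7, -7.5]
gripper_width: 0.596
grasp_force: 66.6
```

```bash
python3 go.py C 0.025
```

```text
t 3.35 pos [ 0.4649 -0.3328  0.0772] F [-1.31  0.72 -7.47] w 0.596 grip 66.6
now-tool delta mm [-0.6 -0.5 52.2] turn [-0.04  0.11 -0.19] | in target axes [-0.7 -0.5 52.2] q6 71.0
```

Hefts 7.5 N, so stone C is the heaviest (0.64–0.80 kg). I'll carry it to the frame.

>>> servo_tool(moves=[[[0,0,-40,0,0,0,40],[0,0,-45,0,0,0,40],[-10,-42,-45,0,0,0,40],[-10,-43,0,0,0,0,40],[-10,-43,0,0,0,0,40],[-10,-43,0,0,0,0,40],[-10,-43,0,0,0,0,40],[-10,-43,0,0,0,0,40],[-10,-43,0,0,0,0,40],[-10,-43,0,0,0,0,40],[-10,-43,0,0,0,0,40],[-10,-43,0,0,0,0,40]]])

```text
time: 4.85
tool_pos: [0.5497, 0.1004, 0.2072]
tool_rot: [0.0, 0.978, -0.209, -0.001]
contact_force: [-0.2, -0.6, -7.2]
gripper_width: 0.596
grasp_force: 67.0
```

>>> servo_tool(moves=[[[-15,-48,0,0,0,0,40],[0,0,0,0,0,-6,40],[0,0,0,0,0,-5,40],[0,0,0,0,0,0,40],[0,0,0,0,0,0,40]]])

```text
time: 5.48
tool_pos: [0.5558, 0.1487, 0.2076]
tool_rot: [0.0, 0.993, -0.116, -0.001]
contact_force: [-0.7, -0.6, -7.7]
gripper_width: 0.594
grasp_force: 67.5
```

```bash
python3 go.py F 0.040
cat > seen.py <<'E'
from ov import *
from plant import manip
import sys
T=manip.grab_frame("top");C=manip.grab_frame("scene")
pickle.dump(T,open("t1.pkl","wb"));pickle.dump(C,open("c1.pkl","wb"))
F=(FRAME,(.5543,.1505,np.radians(-13.3)),0)
k=4;im=[]
for f,(u,v) in((T,(189,180)),(C,(290,150))):
    outline(f,[F],[(u,v,55)]*4,"pics/tmp.png"); im.append(cv2.resize(cv2.imread("pics/tmp.png")[:295,:295],(395,395),interpolation=cv2.INTER_CUBIC))
cv2.imwrite(sys.argv[1],np.hstack(im))
E
python3 seen.py pics/over.png
```

```text
t 5.47 pos [0.5558 0.1487 0.2076] F [-0.71 -0.58 -7.74] w 0.594 grip 67.5
now-tool delta mm [ -1.7  -1.4 167.6] turn [0.02 0.06 0.03] | in target axes [ -1.9  -1.4 167.6] q6 111.0
```

View pics/over.png

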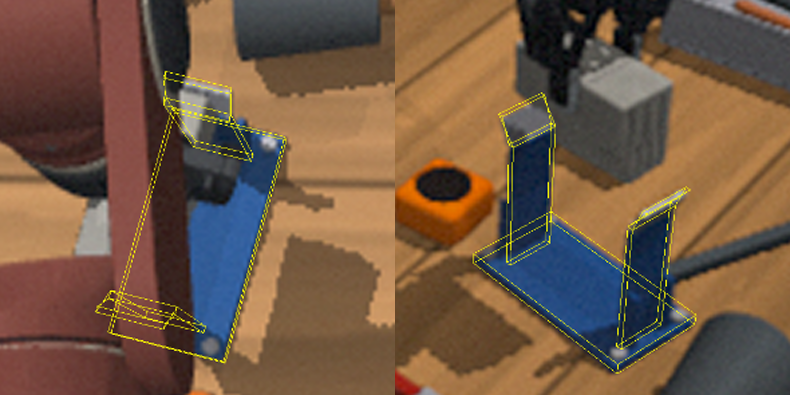

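The frame overlay matches in both views, and the stone is held level above it. Descending.

>>> servo_tool(moves=[[[-2,-1,20,0,0,0,40],[0,0,35,0,0,0,40],[0,0,35,0,0,0,40],[0,0,30,0,0,0,40],[0,0,20,0,0,0,40],[0,0,12,0,0,0,40],[0,0,6,0,0,0,40],[0,0,0,0,0,0,40],[0,0,0,0,0,0,40]]])

```text
time: 6.7
tool_pos: [0.5554, 0.1505, 0.0516]
tool_rot: [-0.0, 0.993, -0.115, 0.001]
contact_force: [-0.4, -0.9, -7.6]
gripper_width: 0.598
grasp_force: 67.4
```

```bash
python3 go.py F 0.040
```

```text
t 6.7 pos [0.5554 0.1505 0.0516] F [-0.41 -0.9  -7.65] w 0.598 grip 67.4
now-tool delta mm [-1.1  0.3 11.6] turn [-0.05 -0.12  0.11] | in target axes [-1.   0.2 11.6] q6 111.0
```

>>> servo_tool(moves=[[[0,0,3,0,0,0,40],[0,0,3,0,0,0,40],[0,0,2,0,0,0,40],[0,0,0,0,0,0,40],[0,0,0,0,0,0,40]]])

```text
time: 7.32
tool_pos: [0.5544, 0.1504, 0.0423]
tool_rot: [-0.0, 0.993, -0.115, 0.0]
contact_force: [0.3, 0.2, -7.3]
gripper_width: 0.596
grasp_force: 67.5
```

>>> servo_tool(moves=[[[0,0,2,0,0,0,40],[0,0,1,0,0,0,40],[0,0,0,0,0,0,40],[0,0,0,0,0,0,40]]])

```text
time: 7.82
tool_pos: [0.5546, 0.1504, 0.04]
tool_rot: [-0.0, 0.993, -0.115, 0.0]
contact_force: [-4.1, -2.2, 1.3]
gripper_width: 0.595
grasp_force: 68.3
```

>>> servo_tool(moves=[[[0,0,0,0,0,0,60],[0,0,0,0,0,0,70],[0,0,0,0,0,0,85],[0,0,0,0,0,0,85],[0,0,-10,0,0,0,85],[0,0,-30,0,0,0,85],[0,0,-40,0,0,0,85],[0,0,-40,0,0,0,85],[0,0,-40,0,0,0,85],[0,0,0,0,0,0,85],[0,0,0,0,0,0,85]]])

```text
time: 9.2
tool_pos: [0.5541, 0.1503, 0.1991]
tool_rot: [0.0, 0.993, -0.115, -0.0]
contact_force: [-0.2, 0.8, -0.9]
gripper_width: 0.997
grasp_force: 0.0
```

```bash
python3 go.py B 0.15
```

```text
t 9.2 pos [0.5541 0.1503 0.1991] F [-0.23  0.83 -0.95] w 0.997 grip 0.0
now-tool delta mm [ 77.2 242.1  49.1] turn [1.000e-02 2.000e-02 1.931e+01] | in target axes [152.9 202.9  49.1] q6 111.0
```

>>> servo_tool(moves=[[[13,40,0,0,0,0,85],[13,40,0,0,0,0,85],[13,40,0,0,0,0,85],[13,40,0,0,0,0,85],[13,41,0,0,0,0,85],[12,41,10,0,0,0,85],[0,0,30,0,0,10,85],[0,0,40,0,0,9.3,85],[0,0,30,0,0,0,85],[0,0,0,0,0,0,85],[0,0,0,0,0,0,85]]])

```text
time: 10.58
tool_pos: [0.5742, -0.1028, 0.0896]
tool_rot: [0.0, 0.96, -0.28, -0.0]
contact_force: [0.3, -0.3, -0.2]
gripper_width: 0.99
grasp_force: 0.0
```

```bash
python3 go.py B 0.025
```

```text
t 10.57 pos [ 0.5742 -0.1028  0.0896] F [ 0.31 -0.31 -0.24] w 0.99 grip 0.0
now-tool delta mm [-0.1  0.3 64.6] turn [0.   0.   0.02] | in target axes [-0.1  0.3 64.6] q6 105.0
```

>>> servo_tool(moves=[[[0,0,25,0,0,0,85],[0,0,22,0,0,0,85],[0,0,14,0,0,0,85],[0,0,4,0,0,0,85],[0,0,0,0,0,0,40],[0,0,0,0,0,0,40],[0,0,0,0,0,0,40],[0,0,0,0,0,0,40]]])

```text
time: 11.58
tool_pos: [0.5752, -0.1032, 0.0258]
tool_rot: [0.0, 0.96, -0.28, 0.001]
contact_force: [0.0, -1.1, 4.9]
gripper_width: 0.596
grasp_force: 65.2
```

>>> servo_tool(moves=[[[0,0,-10,0,0,0,40],[0,0,-15,0,0,0,40],[0,0,-15,0,0,0,40],[0,0,0,0,0,0,40],[0,0,0,0,0,0,40],[0,0,0,0,0,0,40]]])

```text
time: 12.32
tool_pos: [0.5736, -0.1027, 0.0635]
tool_rot: [-0.0, 0.96, -0.28, -0.001]
contact_force: [-0.4, -0.0, -1.5]
gripper_width: 0.601
grasp_force: 64.6
```

```bash
python3 go.py F 0.2; python3 seen.py pics/st1.png
```

```text
t 12.32 pos [ 0.5736 -0.1027  0.0635] F [-0.37 -0.01 -1.5 ] w 0.601 grip 64.6
now-tool delta mm [-152.4 -203.1 -136.3] turn [ 1.000e-02  8.000e-02 -1.919e+01] | in target axes [ -77.  -241.9 -136.5] q6 105.0
```

View pics/st1.png

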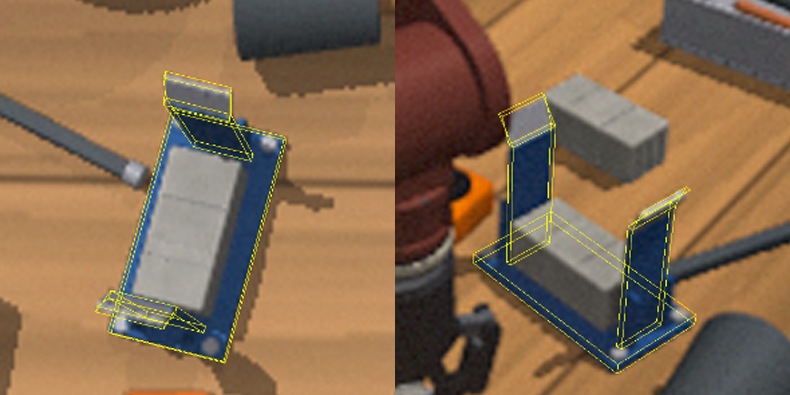

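The heaviest stone lies flat in the frame. Stone B hefts 1.5 N, so it is the lightest: I'll set it back down, and A is the middle one. Fitting the placed stone as well.

>>> servo_tool(moves=[[[0,0,15,0,0,0,40],[0,0,12,0,0,0,40],[0,0,6,0,0,0,40],[0,0,3,0,0,0,40],[0,0,2,0,0,0,40],[0,0,0,0,0,0,40],[0,0,0,0,0,0,40]]])

```text
time: 13.3
tool_pos: [0.5745, -0.1029, 0.0267]
tool_rot: [-0.0, 0.96, -0.28, 0.0]
contact_force: [0.2, -0.1, -1.7]
gripper_width: 0.599
grasp_force: 64.6
```

```bash
python3 go.py B 0.0258
python3 - <<'E'
from fit import *
T=pickle.load(open("t1.pkl","rb"))
m=comp(masks(T)[0],187,189); m[:,:]=m
c=np.array([.5543,.1505])
x,r=fit([(T,m)],STONE,(*c,0),z=.01,d=.015,a=(-.4,0))
a=np.radians(-13.3);d=x[:2]-c
print(x.round(4),np.degrees(x[2]),r,"in frame",d@[np.cos(a),np.sin(a)],d@[-np.sin(a),np.cos(a)])
E
```

```text
t 13.3 pos [ 0.5745 -0.1029  0.0267] F [ 0.25 -0.07 -1.75] w 0.599 grip 64.6
now-tool delta mm [-0.4  0.3  0.9] turn [-0.01 -0.04  0.01] | in target axes [-0.4  0.3  0.9] q6 105.0
[ 0.5496  0.1517 -0.2129] -12.200056562685905 0.15953920097483898 in frame -0.00483035770978577 5.292751007099403e-05
```

>>> servo_tool(moves=[[[0,0,2,0,0,0,40],[0,0,0,0,0,0,40],[0,0,0,0,0,0,40],[0,0,0,0,0,0,60],[0,0,0,0,0,0,70],[0,0,0,0,0,0,85],[0,0,0,0,0,0,85],[0,0,-20,0,0,0,85],[0,0,-40,0,0,0,85],[0,0,-45,0,0,0,85],[0,0,-50,0,0,0,85],[0,0,-20,0,0,0,85]]])

```text
time: 14.8
tool_pos: [0.576, -0.1034, 0.205]
tool_rot: [0.0, 0.96, -0.28, 0.004]
contact_force: [-0.1, 0.1, -0.0]
gripper_width: 0.996
grasp_force: 0.0
```

```bash
python3 go.py A 0.2
```

```text
t 14.8 pos [ 0.576  -0.1034  0.205 ] F [-0.12  0.15 -0.02] w 0.996 grip 0.0
now-tool delta mm [-330.4 -301.     3.1] turn [ -0.03  -0.46 -23.48] | in target axes [-183.1 -407.8    5. ] q6 105.0
```

>>> servo_tool(moves=[[[-33,-30,0,0,0,0,85],[-33,-30,0,0,0,0,85],[-33,-30,0,0,0,0,85],[-33,-30,0,0,0,0,85],[-33,-30,0,0,0,0,85],[-33,-30,0,0,0,0,85],[-33,-30,0,0,0,0,85],[-33,-30,0,0,0,0,85],[-33,-30,0,0,0,0,85],[-33,-31,0,0,0,0,85]]])

```text
time: 16.05
tool_pos: [0.4565, 0.3294, 0.1989]
tool_rot: [0.0, 0.96, -0.28, -0.0]
contact_force: [-0.3, -0.0, 0.6]
gripper_width: 0.995
grasp_force: 0.0
```

>>> servo_tool(moves=[[[0,0,20,0,0,-8,85],[0,0,40,0,0,-8,85],[0,0,40,0,0,-7.5,85],[0,0,10,0,0,0,85],[0,0,0,0,0,0,85],[0,0,0,0,0,0,85]]])

```text
time: 16.8
tool_pos: [0.4587, 0.3289, 0.0915]
tool_rot: [-0.001, 0.997, -0.079, 0.001]
contact_force: [-0.5, 0.0, -0.9]
gripper_width: 0.996
grasp_force: 0.0
```

```bash
python3 go.py A 0.025
```

```text
t 16.8 pos [0.4587 0.3289 0.0915] F [-0.54  0.   -0.89] w 0.996 grip 0.0
now-tool delta mm [ 0.2  1.  66.4] turn [-0.12 -0.15 -0.05] | in target axes [ 0.4  0.9 66.5] q6 127.0
```

>>> servo_tool(moves=[[[0,1,25,0,0,0,85],[0,0,22,0,0,0,85],[0,0,14,0,0,0,85],[0,0,5,0,0,0,85],[0,0,0,0,0,0,40],[0,0,0,0,0,0,40],[0,0,0,0,0,0,40],[0,0,0,0,0,0,40]]])

```text
time: 17.8
tool_pos: [0.4583, 0.328, 0.0246]
tool_rot: [-0.001, 0.997, -0.078, 0.001]
contact_force: [0.7, 1.2, 4.4]
gripper_width: 0.599
grasp_force: 66.3
```

>>> servo_tool(moves=[[[0,0,-10,0,0,0,40],[0,0,-30,0,0,0,40],[0,0,-45,0,0,0,40],[0,0,-50,0,0,0,40],[0,0,-50,0,0,0,40],[0,0,-15,0,0,0,40],[0,0,0,0,0,0,40],[0,0,0,0,0,0,40]]])

```text
time: 18.8
tool_pos: [0.4558, 0.3265, 0.2196]
tool_rot: [0.002, 0.997, -0.078, -0.002]
contact_force: [0.1, -0.1, -4.4]
gripper_width: 0.602
grasp_force: 65.7
```

```bash
python3 go.py F 0.225
```

```text
t 18.8 pos [0.4558 0.3265 0.2196] F [ 0.08 -0.05 -4.39] w 0.602 grip 65.7
now-tool delta mm [124.8 158.4  -5.4] turn [0.22 0.26 4.31] | in target axes [136.4 148.6  -5.4] q6 127.0
```

4.4 N confirms A is the middle one.

>>> servo_tool(moves=[[[20,25,0,0,0,0,40],[30,38,0,0,0,0,40],[30,38,0,0,0,0,40],[30,38,0,0,0,0,40],[15,19,0,0,0,4.3,40],[0,0,0,0,0,0,40],[0,0,0,0,0,0,40]]])

```text
time: 19.68
tool_pos: [0.5549, 0.152, 0.2211]
tool_rot: [0.0, 0.993, -0.115, -0.002]
contact_force: [-0.8, 0.8, -4.7]
gripper_width: 0.601
grasp_force: 65.5
```

```bash
python3 go.py F 0.0786
```

```text
t 19.68 pos [0.5549 0.152  0.2211] F [-0.81  0.81 -4.67] w 0.601 grip 65.5
now-tool delta mm [  0.2   1.5 142.5] turn [0.05 0.22 0.05] | in target axes [ -0.3   1.6 142.5] q6 111.0
```

>>> servo_tool(moves=[[[0,1,20,0,0,0,40],[0,0,35,0,0,0,40],[0,0,35,0,0,0,40],[0,0,25,0,0,0,40],[0,0,12,0,0,0,40],[0,0,7,0,0,0,40],[0,0,3,0,0,0,40],[0,0,0,0,0,0,40],[0,0,0,0,0,0,40]]])

```text
time: 20.8
tool_pos: [0.5565, 0.1508, 0.0873]
tool_rot: [-0.0, 0.993, -0.116, 0.001]
contact_force: [0.4, -0.0, -4.3]
gripper_width: 0.596
grasp_force: 65.4
```

```bash
python3 go.py F 0.0786
```

```text
t 20.8 pos [0.5565 0.1508 0.0873] F [ 0.44 -0.04 -4.31] w 0.596 grip 65.4
now-tool delta mm [-2.1  0.9  8.7] turn [-0.04 -0.1   0.01] | in target axes [-2.1  0.8  8.7] q6 111.0
```

>>> servo_tool(moves=[[[-2,1,3,0,0,0,40],[0,0,2,0,0,0,40],[0,0,1,0,0,0,40],[0,0,0,0,0,0,40],[0,0,0,0,0,0,40]]])

```text
time: 21.42
tool_pos: [0.5538, 0.1503, 0.0804]
tool_rot: [-0.0, 0.993, -0.116, 0.0]
contact_force: [-0.0, -0.3, -4.5]
gripper_width: 0.604
grasp_force: 65.4
```

>>> servo_tool(moves=[[[0,0,1,0,0,0,40],[0,0,1,0,0,0,40],[0,0,0,0,0,0,40],[0,0,0,0,0,0,40]]])

```text
time: 21.92
tool_pos: [0.5538, 0.1503, 0.0787]
tool_rot: [-0.0, 0.993, -0.116, 0.0]
contact_force: [-0.9, 0.3, 0.1]
gripper_width: 0.598
grasp_force: 65.7
```

Weight has gone to the stack; releasing and rising, then looking.

>>> servo_tool(moves=[[[0,0,0,0,0,0,60],[0,0,0,0,0,0,70],[0,0,0,0,0,0,85],[0,0,0,0,0,0,85],[0,0,-10,0,0,0,85],[0,0,-30,0,0,0,85],[0,0,-40,0,0,0,85],[0,0,-40,0,0,0,85],[0,0,-5,0,0,0,85],[0,0,0,0,0,0,85],[0,0,0,0,0,0,85]]])

```text
time: 23.3
tool_pos: [0.5526, 0.1501, 0.2013]
tool_rot: [0.0, 0.993, -0.116, -0.002]
contact_force: [0.1, 0.1, -0.4]
gripper_width: 0.995
grasp_force: 0.0
```

>>> servo_tool(moves=[[[13,40,0,0,0,0,85],[13,40,0,0,0,0,85],[13,40,0,0,0,0,85],[13,40,0,0,0,0,85],[13,41,0,0,0,0,85],[12,41,10,0,0,0,85],[0,0,30,0,0,10,85],[0,0,40,0,0,9.3,85],[0,0,30,0,0,0,85],[0,0,0,0,0,0,85],[0,0,0,0,0,0,85]]])

```text
time: 24.68
tool_pos: [0.5732, -0.103, 0.0937]
tool_rot: [-0.0, 0.96, -0.281, 0.0]
contact_force: [-0.8, -1.2, 0.6]
gripper_width: 0.993
grasp_force: 0.0
```

```bash
python3 go.py B 0.025; python3 seen.py pics/st2.png
python3 - <<'E'
from fit import *
T=pickle.load(open("t1.pkl","rb"))
m=comp(masks(T)[0],187,189)
c=np.array([.5543,.1505])
x,r=fit([(T,m)],[box(-.055,.055,-.026,.026,-.044,.044)],(*c,0),z=.054,d=.015,a=(-.4,0))
a=np.radians(-13.3);d=x[:2]-c
print(x.round(4),np.degrees(x[2]),r,"in frame",d@[np.cos(a),np.sin(a)],d@[-np.sin(a),np.cos(a)])
E
```

```text
t 24.68 pos [ 0.5732 -0.103   0.0937] F [-0.84 -1.19  0.64] w 0.993 grip 0.0
now-tool delta mm [ 0.6 -0.4 68.7] turn [-0.01 -0.01 -0.08] | in target axes [ 0.6 -0.4 68.7] q6 105.0
[ 0.5547  0.1509 -0.2071] -11.865026119240675 0.23613542623525186 in frame 0.00031483056794535946 0.0004775767329795453
```

View pics/st2.png

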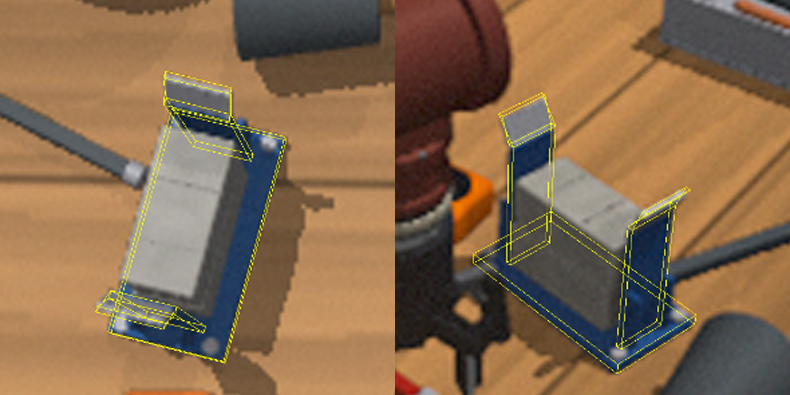

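The two stones sit square between the uprights, the middle one flat on the heaviest. Now for the lightest.

>>> servo_tool(moves=[[[0,0,27,0,0,0,85],[0,0,23,0,0,0,85],[0,0,15,0,0,0,85],[0,0,4,0,0,0,85],[0,0,0,0,0,0,40],[0,0,0,0,0,0,40],[0,0,0,0,0,0,40],[0,0,0,0,0,0,40]]])

```text
time: 25.78
tool_pos: [0.5742, -0.1033, 0.0258]
tool_rot: [0.0, 0.96, -0.281, 0.001]
contact_force: [-0.4, -0.1, 5.7]
gripper_width: 0.595
grasp_force: 65.1
```

>>> servo_tool(moves=[[[0,0,-10,0,0,0,40],[0,0,-30,0,0,0,40],[0,0,-45,0,0,0,40],[0,0,-50,0,0,0,40],[0,0,-50,0,0,0,40],[0,0,-15,0,0,0,40],[0,0,0,0,0,0,40],[0,0,0,0,0,0,40]]])

```text
time: 26.78
tool_pos: [0.5715, -0.1025, 0.2211]
tool_rot: [-0.0, 0.96, -0.281, -0.003]
contact_force: [-0.0, -0.2, -2.3]
gripper_width: 0.6
grasp_force: 64.5
```

```bash
python3 go.py F 0.225
```

```text
t 26.77 pos [ 0.5715 -0.1025  0.2211] F [-0.04 -0.23 -2.33] w 0.6 grip 64.5
now-tool delta mm [-150.8 -203.9   -3.4] turn [  0.03   0.29 -19.29] | in target axes [ -75.  -242.3   -3.9] q6 105.0
```

>>> servo_tool(moves=[[[-15,-20,0,0,0,0,40],[-27,-37,0,0,0,0,40],[-27,-37,0,0,0,0,40],[-27,-37,0,0,0,0,40],[-27,-37,0,0,0,0,40],[-27,-36,0,0,0,0,40],[0,0,0,0,0,-10,40],[0,0,0,0,0,-9.3,40],[0,0,0,0,0,0,40],[0,0,0,0,0,0,40]]])

```text
time: 28.02
tool_pos: [0.5558, 0.1495, 0.2226]
tool_rot: [0.0, 0.993, -0.117, -0.001]
contact_force: [0.2, 0.6, -1.6]
gripper_width: 0.6
grasp_force: 64.5
```

```bash
python3 go.py F 0.124
```

```text
t 28.02 pos [0.5558 0.1495 0.2226] F [ 0.18  0.57 -1.56] w 0.6 grip 64.5
now-tool delta mm [-1.5 -0.7 98.6] turn [ 0.05  0.15 -0.13] | in target axes [-1.7 -0.6 98.6] q6 111.0
```

Contact is expected at TCP z ≈ 0.098 + 0.026 = 0.124.

>>> servo_tool(moves=[[[-1,-1,20,0,0,0,40],[0,0,30,0,0,0,40],[0,0,20,0,0,0,40],[0,0,12,0,0,0,40],[0,0,6,0,0,0,40],[0,0,3,0,0,0,40],[0,0,0,0,0,0,40],[0,0,0,0,0,0,40]]])

```text
time: 29.02
tool_pos: [0.5562, 0.151, 0.1342]
tool_rot: [-0.0, 0.993, -0.116, 0.001]
contact_force: [0.6, -0.8, -1.7]
gripper_width: 0.597
grasp_force: 64.5
```

```bash
python3 go.py F 0.124
```

```text
t 29.02 pos [0.5562 0.151  0.1342] F [ 0.59 -0.78 -1.66] w 0.597 grip 64.5
now-tool delta mm [-1.8  0.9 10.2] turn [-0.03 -0.08  0.01] | in target axes [-1.8  0.9 10.2] q6 111.0
```

>>> servo_tool(moves=[[[-1,0,3,0,0,0,40],[0,0,2,0,0,0,40],[0,0,2,0,0,0,40],[0,0,0,0,0,0,40],[0,0,0,0,0,0,40]]])

```text
time: 29.65
tool_pos: [0.5548, 0.1511, 0.1263]
tool_rot: [-0.0, 0.993, -0.116, 0.0]
contact_force: [0.3, 0.6, -2.3]
gripper_width: 0.598
grasp_force: 64.5
```

>>> servo_tool(moves=[[[0,0,1,0,0,0,40],[0,0,1,0,0,0,40],[0,0,0,0,0,0,40],[0,0,0,0,0,0,40]]])

```text
time: 30.15
tool_pos: [0.5548, 0.1511, 0.1243]
tool_rot: [0.0, 0.993, -0.116, 0.0]
contact_force: [-0.5, -0.4, -0.9]
gripper_width: 0.599
grasp_force: 64.5
```

>>> servo_tool(moves=[[[0,0,0.5,0,0,0,40],[0,0,0,0,0,0,40],[0,0,0,0,0,0,40]]])

```text
time: 30.52
tool_pos: [0.5548, 0.1511, 0.1238]
tool_rot: [-0.0, 0.993, -0.116, 0.0]
contact_force: [0.8, 0.0, -1.1]
gripper_width: 0.598
grasp_force: 64.6
```

>>> servo_tool(moves=[[[0,0,0.7,0,0,0,40],[0,0,0,0,0,0,40],[0,0,0,0,0,0,40]]])

```text
time: 30.9
tool_pos: [0.5549, 0.1512, 0.1238]
tool_rot: [-0.0, 0.993, -0.116, 0.0]
contact_force: [-4.6, -0.8, 5.1]
gripper_width: 0.601
grasp_force: 65.2
```

Contact. Releasing, rising and clearing sideways.

>>> servo_tool(moves=[[[0,0,0,0,0,0,60],[0,0,0,0,0,0,70],[0,0,0,0,0,0,85],[0,0,0,0,0,0,85],[0,0,-10,0,0,0,85],[0,0,-30,0,0,0,85],[0,0,-40,0,0,0,85],[0,0,-20,0,0,0,85],[0,0,0,0,0,0,85]]])

```text
time: 32.02
tool_pos: [0.5559, 0.1513, 0.2254]
tool_rot: [-0.001, 0.993, -0.116, 0.002]
contact_force: [-0.1, 0.3, 0.1]
gripper_width: 0.995
grasp_force: 0.0
```

>>> servo_tool(moves=[[[10,30,0,0,0,0,85],[13,40,0,0,0,0,85],[13,40,0,0,0,0,85],[13,40,0,0,0,0,85],[13,40,0,0,0,0,85],[13,40,0,0,0,0,85],[0,0,0,0,0,0,85],[0,0,0,0,0,0,85]]])

```text
time: 33.02
tool_pos: [0.5741, -0.0894, 0.2214]
tool_rot: [-0.0, 0.993, -0.116, -0.001]
contact_force: [0.5, 0.8, -0.4]
gripper_width: 0.992
grasp_force: 0.0
```

```bash
python3 seen.py pics/st3.png
python3 - <<'E'
from plant import manip
s=manip.state(); print(s["time"],s["tool_pos"],s["contact_force"],s["joint_vel"].round(3))
E
```

```text
33.125 [ 0.57448328 -0.08879374  0.22216373] [-0.97517671  0.55490622  0.08519751] [ 0.007 -0.005 -0.007 -0.003 -0.    -0.002]
```

View pics/st3.png

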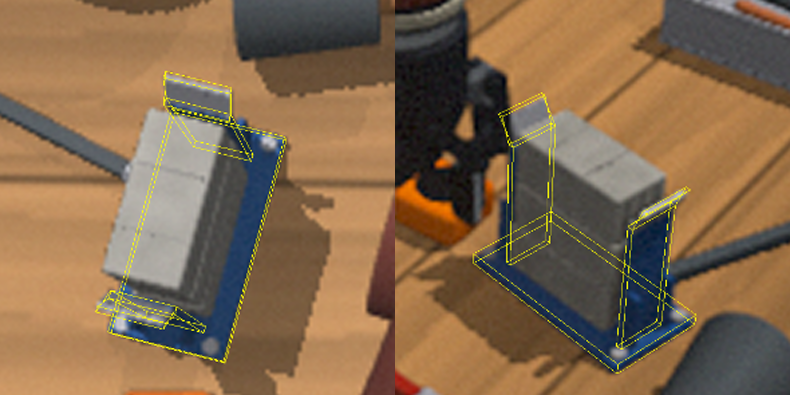

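All three stones stand flush and square between the uprights with the gripper clear, so I'm handing the job in.

```bash
python3 -c "
from plant import manip
print(manip.job_done())"
```

```text
the job is handed in; nothing more can be done
None
```

I stacked the three stones in the frame in order of weight and handed the job in at about 33 s: heaviest (7.5 N) at the bottom, middle (4.4 N) next, lightest (about 1.8 N) on top. The last pictures show the stack flat and square with the gripper clear, but the hand-in gave no verdict.

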